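# Tilt the L-shaped template out of the deep bin and pack it in its kit tray

### The job

The blue L-shaped portioning template has ended up in the deep grey bin, with its narrow end tucked in under the green ledge. Take it by its black grip bar, raise that end first so that the template tips up while the narrow end is still under the ledge, draw it out, and lay it (do not drop it) flat, grip bar up, in the wooden kit tray, turned so that its corner notch goes round the small blue template that already lies there. Leave the small template in its corner of the tray and leave the other things on the table alone.

Things in the scene. Friction and masses are not known exactly. Their poses are not given: they have to be found in the camera images.
- template: L-shaped template: blue plate 170 x 90 x 6 mm, about 0.2 kg, three 26 mm holes, black grip bar. Origin: centre of the underside of the full 170 x 90 rectangle; x along 170, y along 90, z up on the bar's side. The +x +y corner is cut away, so the +x end is narrow. Starts flat on the bin's inner floor, its axes along the bin's within 1 degree, 26 to 31 mm of its narrow end under the ledge.
- template_grip (a point): Grip point in the template's black grip bar, at x -33, y 0, z 30 mm in the template's frame; axes as the template's. The bar stands across the plate: 10 mm thick in x, 44 wide in y, top 40 mm above the template's underside. Fingers close along x. From here to the inside of the bin's -x end wall are 56 to 61 mm, so open the fingers only part way in the bin.
- template_tail (a point): Middle of the template's narrow end edge (50 mm wide, y -45 to 5 mm), at x 85, y -20, z 3 mm in its frame; the end that starts under the ledge.
- template_notch (a point): Centre of the template's rectangular corner notch, at x 55, y 25, z 3 mm in its frame. The notch is 60 mm in x (25 to 85) by 40 mm in y (5 to 45).
- bin: Deep grey bin, fixed. Outer 194 x 110 x 51 mm, walls 5, floor 6 thick, inside 184 x 100 x 45 deep. Origin: centre of its underside; x along its length, towards the green ledge that boxes over its +x end. No room to slide the template out level: it must be tipped about 0.3 to 0.4 rad about its narrow end, bar end up, then drawn out along its own slope over the -x end wall.
- bin_pocket (a point): Mouth of the pocket under the bin's green ledge: on the inner floor, mid-width, straight under the ledge's edge, at x 56, y 0, z 6 mm in the bin's frame; axes as the bin's. The ledge is a solid block over the full width from here to the +x end wall (36 mm), from 26 mm above the inner floor up to the rim.
- kit_tray: Shallow light-wood kit tray, fixed. Outer 188 x 108 x 15 mm, walls 5, floor 5 thick, inside 178 x 98 x 10 deep. Origin: centre of its underside; x along its length. The L-shaped template belongs with its origin over the tray's origin, 5 mm up, its x and y along the tray's x and y; then 4 mm are free on each side.
- small_template: Small blue rectangular template, 54 x 34 x 6 mm, 0.06 kg, with a black knob 16 mm across, top 20 mm up. Origin: centre of its underside. Lies loose in the +x +y corner of the kit tray, about x 57, y 27 mm from the tray's origin, its axes along the tray's, and stays there.
- pestle: Wooden pestle lying on the table, 170 mm long, 25 mm thick; a bystander. Origin: centre of its underside.
- rubber_stamp: Wooden rubber stamp with an upright handle, 23 x 52 x 61 mm; a bystander. Origin: centre of its underside.
- ink_pad: Flat red ink pad tin, 78 x 114 x 16 mm; a bystander. Origin: centre of its underside.
- tape_roll: Roll of tan packing tape lying flat, 96 mm across, 48 mm high; a bystander. Origin: centre of its underside.
Things that resemble listed ones, but are neither listed nor needed, are in the scene too. What is meant by the kit_tray is not yellow, and is the larger of those in its own colour.

How it is judged:
On the way:
1. the template is tipped up by its grip-bar end (more than 0.12 rad) while its narrow end is still under the ledge (angle between template's own z axis and vertical above 0.12 rad and x of template_tail in the frame of bin_pocket above 0.005 m and z of template_tail in the frame of bin_pocket below 0.026 m and z of template in the frame of bin_pocket above 0.01 m), for 0.1 s.
At the end, for the whole second after the job is handed in: The L-shaped template lies flat (within 2 degrees), grip bar up, on the floor of the kit tray (height within 3 mm), centred within 7 mm, its notch round the small template, which still lies flat in its corner (within 12 mm of its place); both at rest and released (angle between template's own z axis and vertical below 0.035 rad and x of template in the frame of kit_tray between -0.007 and 0.007 m and y of template in the frame of kit_tray between -0.007 and 0.007 m and z of template in the frame of kit_tray between 0.002 and 0.008 m and x of template_notch in the frame of kit_tray above 0.04 m and x of small_template in the frame of kit_tray between 0.045 and 0.069 m and y of small_template in the frame of kit_tray between 0.015 and 0.039 m and z of small_template in the frame of kit_tray between 0.002 and 0.008 m and linear speed of each of template, small_template below 0.02 m/s and contact force between the fingers and template below 0.05 N); the robot touches nothing.
It fails at once if the template is dropped: it falls or slides free of the fingers faster than 0.5 m/s (contact force between the fingers and template below 0.05 N and linear speed of template above 0.5 m/s).
It fails at once if the small template is knocked or lifted out of its corner of the tray (more than 25 mm) (distance of small_template from where it was at the start of the episode above 0.025 m).
It fails at once if the pestle, rubber stamp, ink pad or tape roll is moved by more than 30 mm (distance of any of pestle, rubber_stamp, ink_pad, tape_roll from where it was at the start of the episode above 0.03 m).
It also fails if it takes over 45 s, if anything falls off the work surface, if the arm or the gripper's body presses on something with over 40 N, if the wrist force passes 120 N, or if a joint passes its speed limit or range.

### The arm

A 6-joint arm with a two-finger parallel gripper is mounted at the origin on a cart in front of the work surface, level with it; the furniture and walls round the work are solid. World frame = base frame: x ahead of the robot, y to its left, z up, the work surface at z = 0. Lengths are in m, angles in rad, forces in N, time in s.
With the tool pointing down it reaches from about 0.35 to 0.775 m from the base axis. Payload 7.3 kg.
Tool frame: the origin (TCP) lies between the finger pads; the fingertips stand 22 mm ahead of it and the grasp point (between the pads) lies 3 mm ahead of it; z points along the fingers, y is the line along which they close (so a half turn about z gives the same grasp; the last joint's range is limited). The gripper opens to 92 mm and grips with 3 to 60 N. Pads are 19 mm wide; open, the fingers measure 130 mm over their backs; the gripper's body (75 mm by 190 mm) begins 47 mm behind the grasp point.
Start: joints at [-1.332, 0.342, 1.524, -0, 1.275, -0.146], TCP at [0.197, -0.487, 0.218] pointing down, gripper open.
Joint ranges: [-2.53, 2.53], [-0.77, 2.02], [0.04, 2.7], [-1, 4.14], [0.28, 2.66], [-3.11, 3.11]. Speed limits (rad/s): [2.57, 2.57, 3.14, 3.14, 3.14, 3.14].

### API

Orientations are given as [roll, pitch, yaw] about the fixed x, y, z axes, in that order (R = Rz(yaw) Ry(pitch) Rx(roll)).
In Python, from plant import monitor, imaging, robot gives the robot as it stands.
- The arm moves only by the tool step_arm, never from a script. Its argument "series" is a list of rows, each a list of 7 numbers: the finger opening in mm, from 0 to 91.8, then the shift along the tool's x, y, z in units of 40 mm (1.0 is 40 mm), then the turn, a rotation vector about the tool's x, y, z in units of 10 degrees (1.0 is 10 degrees). In form: [[fingers, tx, ty, tz, rx, ry, rz], ...]. A call has 1 to 20 rows; each row shifts and turns the commanded pose from where the row before left it, along the tool's axes as they then stand; what a row does not reach is not made up. A row lasts 1/8 s, in which the tool goes at most 62.5 mm and 10.7 degrees, less where a joint would pass 70% of its speed; a pose out of reach is approached as far as the arm can. A call is refused whole if a number of a shift passes 1 or a number of a turn 1, either way. A call with a gripper value outside its range is refused whole. The fingers move at their own pace and stop on an object; "grip_force" is the grip in N (left out, the last holds). Time passes only in rows, so rows that do not move let the fingers close. It gives the time, the measured TCP pose, the force, the opening and the grip force at its end, in the units of the state.
- monitor.read_state(): the state, without advancing time (a new reading comes with each control period).
- imaging.get_image(name): name is "scene" or "side" or "wrist"; returns the picture (420x560x3 uint8, red, green, blue); there is no depth.
- imaging.calibration(name): a dict with "camera_matrix" (3x3 intrinsics, pixels), "R" (3x3) and "t" (3): a world point X has camera coordinates R X + t. Camera axes: x right, y down, z forward; pixel columns grow to the right and rows downward; lengths in m; the calibration is good to about 2 mm. The wrist camera is an equidistant fisheye: a pixel r from the principal point sees the ray r / f radians off the axis. A picture is of the moment at which its call begins: read the wrist's pose just before it. calibration takes no time and is no camera call; for the wrist camera it gives the pose at the moment of the call.
- robot.close_job(): hands the job in; it is judged then, once.
The state is a dict: "clock": time; "qpos": joint angles; "qvel": joint speeds; "effort": joint torques, N m; "position": TCP position; "ee_rot": TCP orientation; "force": force on the tool from outside, world axes, zero at the start; "torque": the same for the moment, N m; "opening": finger opening in m; "finger_force": force on a finger pad.
Only numpy, scipy, OpenCV 4.12 (cv2) and the standard library are available. Lean on these libraries where they do the work, as an engineer would, in place of code of your own. Each camera call takes 0.05 s, during which the arm holds its last target. There are 200 camera calls.

## Working session

There is one attempt and no reset: what is moved stays moved. The work goes in short steps, Python scripts to look and compute and a tool call to move; the robot and the scene stay as the last step left them, time stands still between calls to the robot, and variables do not carry over. Pictures are saved under pics/ and viewed, at most 10 in all, crops included, and the job is handed in when it is done.

Besides the shell and the picture viewer there is one more tool, called after "Call:" by a JSON object that holds its "fn" and its "kwargs". step_arm: Moves the arm, as the interface text tells. Its arguments: {"type":"object","properties":{"series":{"type":"array","items":{"type":"array","items":{"type":"number"}}},"grip_force":{"type":"number"}},"required":["series"]}

```bash
mkdir -p pics; python3 - <<'E'
from plant import monitor, imaging, robot
import cv2,json,pickle
c={}
for n in ["scene","side","wrist"]:
    k=imaging.calibration(n); im=imaging.get_image(n); c[n]=k
    cv2.imwrite(f"pics/{n}0.png",im[:,:,::-1])
    print(n,k)
pickle.dump(c,open("cal.pkl","wb"))
print(monitor.read_state())
E
```

```text
scene {'camera_matrix': array([[381.51051325,   0.        , 278.00131459],
       [  0.        , 381.51051325, 210.16651224],
       [  0.        ,   0.        ,   1.        ]]), 'R': array([[ 0.52265196, -0.85221447,  0.02377893],
       [-0.38797609, -0.2625917 , -0.88347052],
       [ 0.7591505 ,  0.45252194, -0.4678829 ]]), 't': array([-0.37400361,  0.21532503,  1.19479759])}
side {'camera_matrix': array([[450.12058216,   0.        , 282.403648  ],
       [  0.        , 450.12058216, 206.39682214],
       [  0.        ,   0.        ,   1.        ]]), 'R': array([[-0.99833349, -0.05540265, -0.01614912],
       [-0.01960978,  0.58887698, -0.80798475],
       [ 0.05427434, -0.80632155, -0.58898204]]), 't': array([0.47432314, 0.1328754 , 1.28093022])}
wrist {'camera_matrix': array([[325.1922621 ,   0.        , 280.83153418],
       [  0.        , 325.1922621 , 211.80476762],
       [  0.        ,   0.        ,   1.        ]]), 'R': array([[ 0.37568837, -0.92674142, -0.00293076],
       [-0.89638037, -0.36417967,  0.25273581],
       [-0.23528807, -0.09232283, -0.96753089]]), 't': array([-0.52316261, -0.03136774,  0.39154216])}
{'clock': 0.15, 'qpos': array([-1.33198918e+00,  3.42586699e-01,  1.52473380e+00, -1.02003859e-05,
        1.27537425e+00, -1.46014424e-01]), 'qvel': array([ 2.11979828e-03, -1.77681097e-03, -2.98973778e-03, -1.24382003e-03,
       -1.30829663e-03, -7.70399915e-05]), 'effort': array([ 7.50727504e-04, -4.31473517e+01, -2.44353712e+01,  7.18129403e-02,
        5.37665980e-02, -9.33143610e-05]), 'position': array([ 0.19702593, -0.48632723,  0.21731441]), 'ee_rot': array([-3.14050087e+00, -1.50698514e-04,  3.84824468e-01]), 'force': array([-0.32506963, -0.30267237, -0.3645462 ]), 'torque': array([0.00987258, 0.04576802, 0.00496307]), 'finger_force': 0.0, 'opening': 0.0915676994171233}
```

View pics/scene0.png

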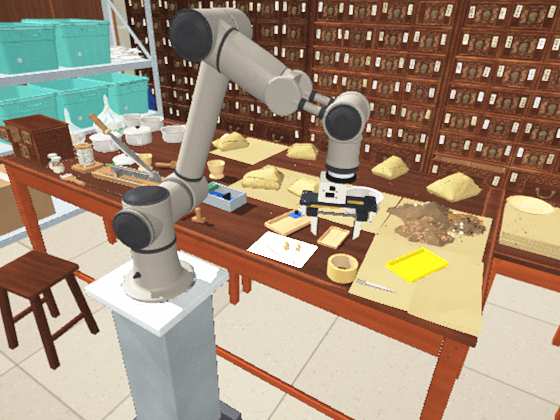

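View pics/side0.png

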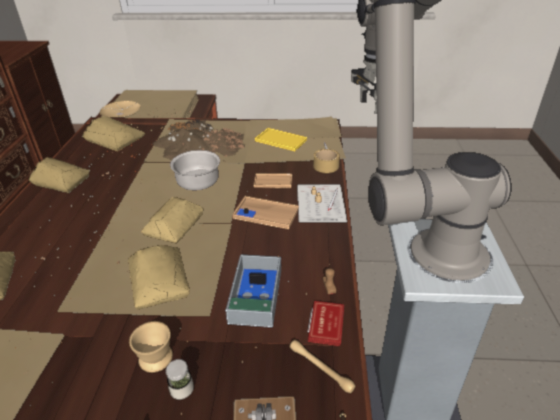

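```bash
python3 - <<'E'
import cv2,numpy as np
im=cv2.imread("pics/side0.png")
a=cv2.resize(im[250:330,220:290],None,fx=7,fy=7,interpolation=cv2.INTER_CUBIC) #490x560
b=cv2.resize(im[192:232,225:305],None,fx=10,fy=10,interpolation=cv2.INTER_CUBIC)
cv2.imwrite("pics/binc.png",a);cv2.imwrite("pics/trayc.png",b)
E
```

```text
(no output)
```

View pics/binc.png

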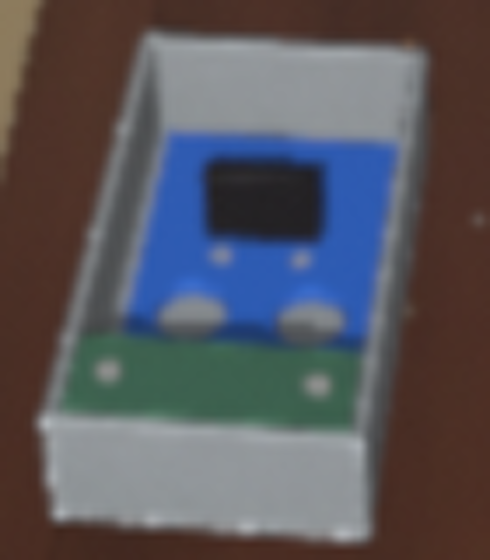

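View pics/trayc.png

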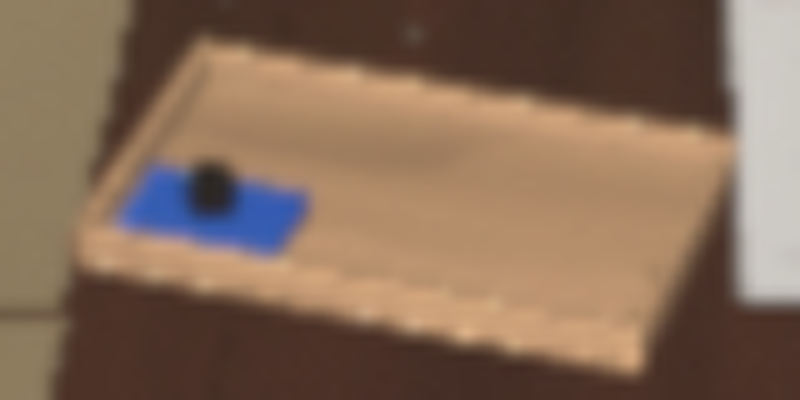

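```bash
cat > h.py <<'E'
import numpy as np, pickle
from scipy.optimize import least_squares
C=pickle.load(open("cal.pkl","rb"))
def proj(k,X):
    c=np.asarray(X)@k["R"].T+k["t"]; p=c@k["camera_matrix"].T; return p[:,:2]/p[:,2:]
def projf(k,X):
    c=np.asarray(X)@k["R"].T+k["t"]; K=k["camera_matrix"]; r=np.hypot(c[:,0],c[:,1]); th=np.arctan2(r,c[:,2])
    return c[:,:2]/r[:,None]*th[:,None]*K[0,0]+K[:2,2]
def pose(x,P):
    c,s=np.cos(x[2]),np.sin(x[2]); P=np.asarray(P,float); return np.c_[c*P[:,0]-s*P[:,1]+x[0],s*P[:,0]+c*P[:,1]+x[1],P[:,2]]
def fit(k,P,uv,x0,f=proj):
    uv=np.asarray(uv,float); r=least_squares(lambda x:(f(k,pose(x,P))-uv).ravel(),x0,x_scale=[.1,.1,1])
    return r.x,np.round(r.fun.reshape(-1,2),1)
def un(uv,s,o): return (np.asarray(uv,float)+.5)/s-.5+np.array(o)
E
python3 - <<'E'
from h import *
k=C["side"]
B=np.array([[-97,-55,51],[-97,55,51],[97,-55,51],[97,55,51],[97,-55,0],[97,55,0]])/1e3
print(fit(k,B,un([(147,35),(425,50),(42,420),(365,437),(55,518),(368,538)],7,(220,250)),[.5,.1,1.57]))
T=np.array([[94,-54,15],[-94,-54,15],[94,54,15],[-94,54,15],[94,54,0],[-94,54,0]])/1e3
print(fit(k,T,un([(203,38),(738,143),(78,225),(645,345),(80,262),(640,378)],10,(225,192)),[.5,-.2,0]))
# template: plate -x corners and notched edge, bar top corners
P=np.array([[-38,-22,46],[-38,22,46],[-28,-22,46],[-28,22,46],[-85,-45,12],[-85,45,12]])/1e3
print(fit(k,P,un([(207,163),(325,165),(207,180),(325,183),(168,135),(398,143)],7,(220,250)),[.5,.1,1.57]))
E
```

```text
(array([0.53388874, 0.18170087, 1.52402871]), array([[-0.5, -0.6],
       [ 0.3, -0.4],
       [-0.1, -0.2],
       [ 0.1,  0.6],
       [-0.1, -0. ],
       [ 0.3,  0.4]]))
(array([ 0.53707533, -0.16824102, -0.27279908]), array([[ 0.3,  0.3],
       [ 0.7, -0.2],
       [-0.4,  0.2],
       [-0.5, -0.5],
       [-0.2,  0.3],
       [ 0.1, -0. ]]))
(array([0.53002634, 0.18478644, 1.57391762]), array([[ 0.1, -0.3],
       [ 0.2, -0.1],
       [-0.3,  0. ],
       [-0.1,  0.1],
       [-0. ,  0.3],
       [ 0.1, -0. ]]))
```

```bash
cat >> h.py <<'E'
from scipy.spatial.transform import Rotation as Ro
def plan(p,e,tp,te,N,fing):
    R=Ro.from_euler("xyz",e); T=Ro.from_euler("xyz",te); w=(R.inv()*T).as_rotvec()/N
    d=(np.array(tp)-p)/N
    for i in range(N):
        s=R.inv().apply(d)/.04; print([fing]+list(np.round(np.r_[s,np.degrees(w)/10],3)),end=",\n")
        R=R*Ro.from_rotvec(w)
E
python3 - <<'E'
from h import *
from plant import monitor
s=monitor.read_state(); k=C["wrist"]
print("cam in tool",Ro.from_euler("xyz",s["ee_rot"]).inv().apply(-k["R"].T@k["t"]-s["position"]))
plan(s["position"],s["ee_rot"],[.505,-.159,.217],[np.pi,0,1.298],14,40)
E
```

```text
cam in tool [ 0.06874832 -0.0006334  -0.16789826]
[40, np.float64(0.729), np.float64(-0.335), np.float64(0.001), np.float64(-0.0), np.float64(-0.0), np.float64(-0.374)],
[40, np.float64(0.749), np.float64(-0.287), np.float64(0.001), np.float64(-0.0), np.float64(-0.0), np.float64(-0.374)],
[40, np.float64(0.767), np.float64(-0.238), np.float64(0.001), np.float64(-0.0), np.float64(-0.0), np.float64(-0.374)],
[40, np.float64(0.78), np.float64(-0.187), np.float64(0.001), np.float64(-0.0), np.float64(-0.0), np.float64(-0.374)],
[40, np.float64(0.791), np.float64(-0.136), np.float64(0.001), np.float64(-0.0), np.float64(-0.0), np.float64(-0.374)],
[40, np.float64(0.798), np.float64(-0.084), np.float64(0.001), np.float64(-0.0), np.float64(-0.0), np.float64(-0.374)],
[40, np.float64(0.802), np.float64(-0.032), np.float64(0.001), np.float64(-0.0), np.float64(-0.0), np.float64(-0.374)],
[40, np.float64(0.802), np.float64(0.021), np.float64(0.001), np.float64(-0.0), np.float64(-0.0), np.float64(-0.374)],
[40, np.float64(0.799), np.float64(0.073), np.float64(0.001), np.float64(-0.0), np.float64(-0.0), np.float64(-0.374)],
[40, np.float64(0.793), np.float64(0.125), np.float64(0.001), np.float64(-0.0), np.float64(-0.0), np.float64(-0.374)],
[40, np.float64(0.783), np.float64(0.176), np.float64(0.001), np.float64(-0.0), np.float64(-0.0), np.float64(-0.374)],
[40, np.float64(0.77), np.float64(0.227), np.float64(0.001), np.float64(-0.0), np.float64(-0.0), np.float64(-0.374)],
[40, np.float64(0.753), np.float64(0.276), np.float64(0.001), np.float64(-0.0), np.float64(-0.0), np.float64(-0.374)],
[40, np.float64(0.734), np.float64(0.325), np.float64(0.001), np.float64(-0.0), np.float64(-0.0), np.float64(-0.374)],
```

Call:
{"fn": "step_arm", "kwargs": {"series": [[40,0.73,-0.33,0,0,0,-0.374],[40,0.75,-0.29,0,0,0,-0.374],[40,0.77,-0.24,0,0,0,-0.374],[40,0.78,-0.19,0,0,0,-0.374],[40,0.79,-0.14,0,0,0,-0.374],[40,0.8,-0.08,0,0,0,-0.374],[40,0.8,-0.03,0,0,0,-0.374],[40,0.8,0.02,0,0,0,-0.374],[40,0.8,0.07,0,0,0,-0.374],[40,0.79,0.125,0,0,0,-0.374],[40,0.78,0.18,0,0,0,-0.374],[40,0.77,0.23,0,0,0,-0.374],[40,0.75,0.28,0,0,0,-0.374],[40,0.73,0.32,0,0,0,-0.374],[40,0,0,0,0,0,0],[40,0,0,0,0,0,0]]}}

```text
clock: 2.15
position: [0.5044, -0.1599, 0.2175]
ee_rot: [-3.141, 0.0, 1.298]
force: [-0.6, 0.9, -0.5]
opening: 0.0404
finger_force: 0.0
```

```bash
cat >> h.py <<'E'
def snap(n,box,sc,out):
    import cv2
    from plant import imaging,monitor
    k=imaging.calibration(n); im=imaging.get_image(n)
    cv2.imwrite(f"pics/{out}_full.png",im[:,:,::-1])
    x0,y0,x1,y1=box
    cv2.imwrite(f"pics/{out}.png",cv2.resize(im[y0:y1,x0:x1,::-1],None,fx=sc,fy=sc,interpolation=cv2.INTER_CUBIC))
    pickle.dump(k,open(f"{out}.pkl","wb")); return k
E
python3 - <<'E'
from h import *
from plant import monitor
s=monitor.read_state(); print(s["clock"],s["position"],s["ee_rot"],s["qpos"])
k=snap("wrist",(0,0,560,420),1.42,"w1")
T=np.array([[94,-54,15],[-94,-54,15],[94,54,15],[-94,54,15]])/1e3
print(projf(k,pose([.537,-.168,-.273],T)))
E
```

```text
2.15 [ 0.50443527 -0.15989293  0.21752563] [-3.14076279e+00  3.34364910e-04  1.29818753e+00] [-4.51541498e-01  3.50395360e-01  1.51248350e+00 -4.97696280e-04
  1.27947093e+00 -1.78789429e-01]
[[383.7535471  231.75500139]
 [230.83833203 232.09226836]
 [389.56069578 143.85845485]
 [227.97465841 141.71964736]]
```

View pics/w1.png

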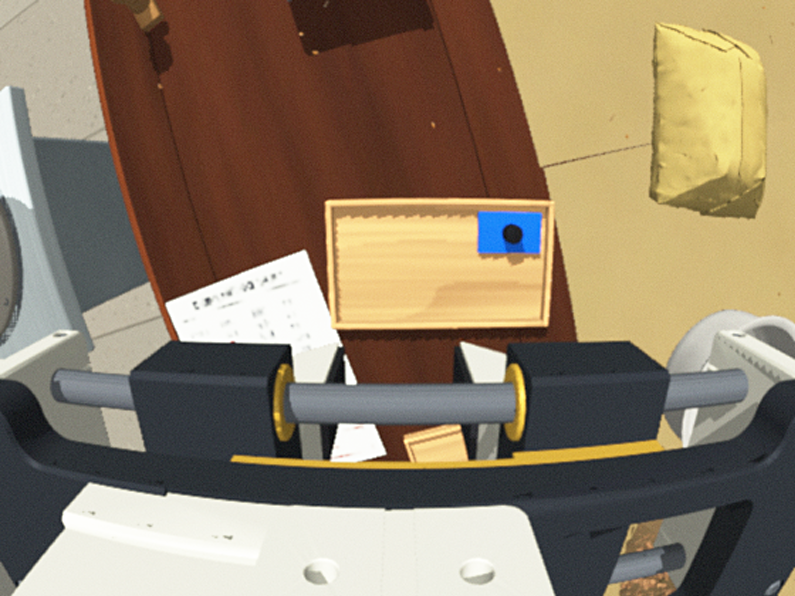

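```bash
python3 - <<'E'
from h import *
from plant import monitor
k=pickle.load(open("w1.pkl","rb"))
T=np.array([[94,-54,15],[-94,-54,15],[94,54,15],[-94,54,15]])/1e3
uv=un([(549,327),(332,328),(554,201),(326,200)],1.42,(0,0))
print(fit(k,T,uv,[.537,-.168,-.273],projf))
S=np.array([[27,17,6],[-27,17,6],[-27,-17,6],[27,-17,6],[0,0,20]])/1e3+[0,0,.005]
print(fit(k,S,un([(541,212),(478,210),(478,253),(540,255),(512,233)],1.42,(0,0)),[.6,-.16,-.273],projf))
s=monitor.read_state()
plan(s["position"],s["ee_rot"],[.5325,.1485,.19],[np.pi,0,1.524+np.pi/2],12,40)
E
```

```text
(array([ 0.53968548, -0.16670757, -0.26284757]), array([[-0.4, -0.6],
       [-0.6,  0.5],
       [ 1. ,  0.1],
       [-0. ,  0.1]]))
(array([ 0.60051048, -0.15536469, -0.27041262]), array([[ 0.1,  0.6],
       [ 0. ,  0.7],
       [-0.7, -0.7],
       [-0.5, -1.4],
       [ 1. ,  0.8]]))
[40, np.float64(0.635), np.float64(-0.117), np.float64(0.057), np.float64(-0.0), np.float64(-0.0), np.float64(-0.858)],
[40, np.float64(0.645), np.float64(-0.021), np.float64(0.057), np.float64(-0.0), np.float64(-0.0), np.float64(-0.858)],
[40, np.float64(0.641), np.float64(0.076), np.float64(0.057), np.float64(-0.0), np.float64(-0.0), np.float64(-0.858)],
[40, np.float64(0.623), np.float64(0.17), np.float64(0.057), np.float64(-0.0), np.float64(-0.0), np.float64(-0.858)],
[40, np.float64(0.59), np.float64(0.261), np.float64(0.057), np.float64(-0.0), np.float64(-0.0), np.float64(-0.858)],
[40, np.float64(0.545), np.float64(0.347), np.float64(0.057), np.float64(-0.0), np.float64(-0.0), np.float64(-0.858)],
[40, np.float64(0.487), np.float64(0.424), np.float64(0.057), np.float64(-0.0), np.float64(-0.0), np.float64(-0.858)],
[40, np.float64(0.418), np.float64(0.492), np.float64(0.057), np.float64(-0.0), np.float64(-0.0), np.float64(-0.858)],
[40, np.float64(0.34), np.float64(0.549), np.float64(0.057), np.float64(-0.0), np.float64(-0.0), np.float64(-0.858)],
[40, np.float64(0.254), np.float64(0.594), np.float64(0.057), np.float64(-0.0), np.float64(-0.0), np.float64(-0.858)],
[40, np.float64(0.163), np.float64(0.625), np.float64(0.058), np.float64(-0.0), np.float64(-0.0), np.float64(-0.858)],
[40, np.float64(0.068), np.float64(0.642), np.float64(0.058), np.float64(-0.0), np.float64(-0.0), np.float64(-0.858)],
```

Call:
{"fn": "step_arm", "kwargs": {"series": [[40,0.635,-0.117,0.057,0,0,-0.858],[40,0.645,-0.02,0.057,0,0,-0.858],[40,0.64,0.076,0.057,0,0,-0.858],[40,0.623,0.17,0.057,0,0,-0.858],[40,0.59,0.26,0.057,0,0,-0.858],[40,0.545,0.347,0.057,0,0,-0.858],[40,0.487,0.424,0.057,0,0,-0.858],[40,0.418,0.492,0.057,0,0,-0.858],[40,0.34,0.55,0.057,0,0,-0.858],[40,0.254,0.594,0.057,0,0,-0.858],[40,0.163,0.625,0.058,0,0,-0.858],[40,0.068,0.642,0.058,0,0,-0.858],[40,0,0,0,0,0,0],[40,0,0,0,0,0,0]]}}

```text
clock: 3.95
position: [0.5328, 0.1478, 0.1904]
ee_rot: [-3.141, -0.0, 3.092]
force: [0.6, -0.2, -0.3]
opening: 0.0399
finger_force: 0.0
```

```bash
python3 - <<'E'
from h import *
from plant import monitor
s=monitor.read_state(); print(s["clock"],s["position"],s["ee_rot"],s["qpos"])
k=snap("wrist",(180,100,450,300),2.95,"w2")
E
```

```text
3.95 [0.5328015  0.14779318 0.19040365] [-3.14100645e+00 -8.10992203e-05  3.09238170e+00] [ 1.32302176e-01  4.15732201e-01  1.48971996e+00 -5.94899444e-04
  1.23632614e+00 -1.38908788e+00]
```

View pics/w2.png

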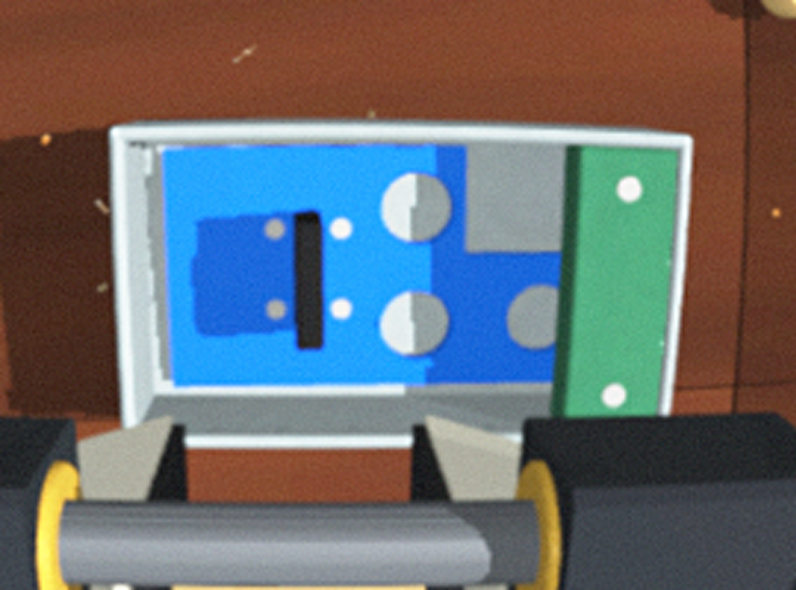

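```bash
python3 - <<'E'
from h import *
k=pickle.load(open("w2.pkl","rb"))
U=lambda a:un(a,2.95,(180,100))
P=np.array([[-85,45,12],[-85,-45,12],[25,5,12],[25,45,12],[-33,22,46],[-33,-22,46]])/1e3
print(fit(k,P,U([(164,147),(174,385),(465,252),(465,147),(308,211),(310.5,348)]),[.53,.18,1.524],projf))
B=np.array([[-97,55,51],[97,55,51],[56,50,51],[-92,50,51],[97,-55,51]])/1e3
print(fit(k,B[:4],U([(111,125),(692,136),(582,146),(127,143)]),[.53,.18,1.524],projf))
g=projf(k,pose([.5339,.1817,1.524],np.r_[P,B])); print(((g-[180,100]+.5)*2.95-.5).round())
E
```

```text
(array([0.53262289, 0.18580794, 1.53267468]), array([[-0.2, -0.5],
       [-0.4, -0.6],
       [-0. , -0.4],
       [ 0.6, -1.4],
       [ 0.3,  2.6],
       [-0.2, -0. ]]))
(array([0.53477563, 0.18560032, 1.52065883]), array([[ 0. ,  0.5],
       [ 0.8,  0.1],
       [-0.5, -0.1],
       [-0.2, -0.5]]))
[[153. 148.]
 [161. 385.]
 [454. 255.]
 [457. 147.]
 [297. 222.]
 [297. 351.]
 [ 99. 126.]
 [683. 133.]
 [569. 142.]
 [114. 141.]
 [658. 441.]]
```

Call:
{"fn": "step_arm", "kwargs": {"series": [[40,0,0.08,0.6,0,0,0],[40,0,0,0.6,0,0,0],[40,0,0,0.6,0,0,0],[40,0,0,0.6,0,0,0],[40,0,0,0.6,0,0,0],[40,0,0,0.4,0,0,0],[40,0,0,0.275,0,0,0],[40,0,0,0.1,0,0,0],[40,0,0,0,0,0,0],[40,0,0,0,0,0,0]]}}

```text
clock: 5.25
position: [0.5334, 0.1522, 0.04]
ee_rot: [3.141, 0.001, 3.096]
force: [-0.5, 0.8, -0.1]
opening: 0.04
finger_force: 0.0
```

```bash
python3 - <<'E'
from h import *
snap("side",(220,240,300,300),10,"s3")
E
```

```text
(no output)
```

View pics/s3.png

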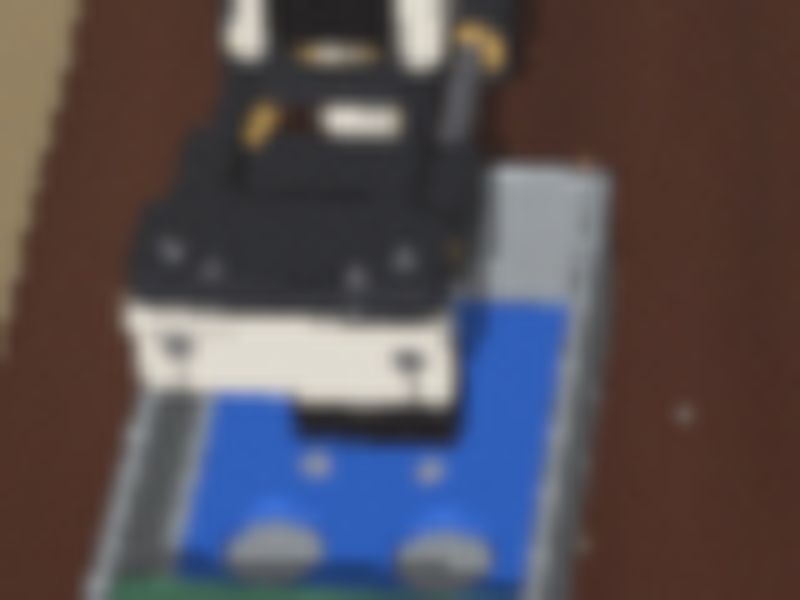

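Call:
{"fn": "step_arm", "kwargs": {"series": [[0,0,0,0,0,0,0],[0,0,0,0,0,0,0],[0,0,0,0,0,0,0],[0,0,0,0,0,0,0],[0,0,0,0,0,0,0],[0,0,0,0,0,0,0]], "grip_force": 30}}

```text
clock: 6.05
position: [0.533, 0.1521, 0.0393]
ee_rot: [-3.141, -0.0, 3.096]
force: [1.1, 0.8, -0.5]
opening: 0.0003
finger_force: 0.0
```

```bash
python3 - <<'E'
from h import *
import cv2
from plant import imaging,monitor
s=monitor.read_state(); R=Ro.from_euler("xyz",s["ee_rot"])
side=imaging.get_image("side")[:,:,::-1]; k=imaging.calibration("wrist"); w=imaging.get_image("wrist")[:,:,::-1]
cv2.imwrite("pics/s4_full.png",side);cv2.imwrite("pics/w4_full.png",w)
tp=s["position"]+R.apply([[0,0,0],[0,0,.022],[.01,0,.022],[-.01,0,.022],[0,0,-.044]])
print(proj(C["side"],tp).round(1).tolist(), projf(k,tp).round(1).tolist())
a=cv2.resize(side[230:330,215:295],(480,600),interpolation=cv2.INTER_CUBIC)
b=cv2.resize(w[0:420,140:420],(320,480),interpolation=cv2.INTER_AREA)
o=np.zeros((600,800,3),np.uint8);o[:,:480]=a;o[:480,480:]=b
cv2.imwrite("pics/c4.png",o)
E
```

```text
[[256.6, 276.1], [257.0, 282.1], [260.8, 282.4], [253.2, 281.9], [255.7, 263.6]] [[278.6, 252.4], [278.8, 239.3], [278.8, 223.8], [278.8, 254.2], [278.1, 290.2]]
```

View pics/c4.png

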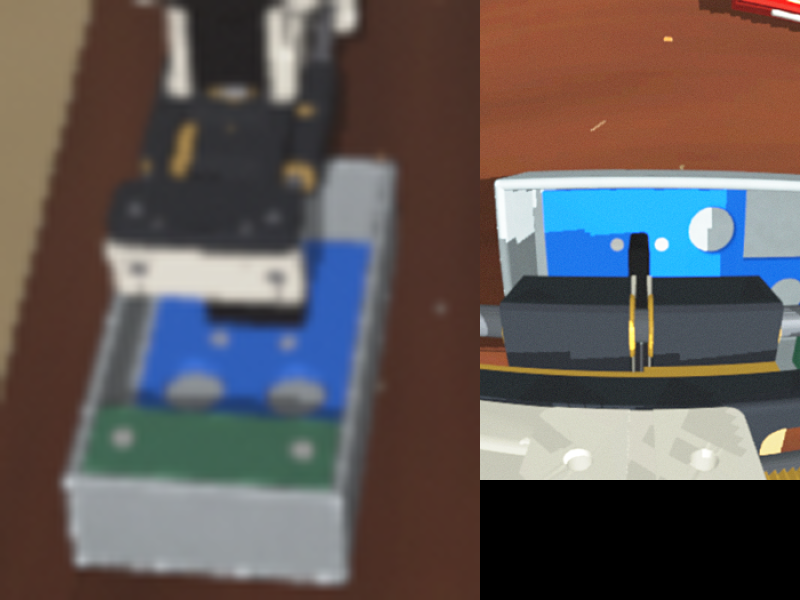

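```bash
python3 - <<'E'
from h import *
import cv2
from plant import monitor
s=monitor.read_state(); print({a:np.round(b,4).tolist() for a,b in s.items()})
g=np.array([[x,.152+dy,z] for x in(.4955,.533,.5705) for dy in(.095,) for z in(.083,.10)])
print(proj(C["side"],g).round(1).tolist())
bar=np.array([[x,y,z] for x in(-.022,.022) for y in(.1475,.1575) for z in (.012,.046)])+[.532,0,0]
print("side bar",proj(C["side"],bar).round(1).tolist())
im=cv2.imread("pics/s4_full.png"); im0=cv2.imread("pics/side0.png")
for r in range(278,288): print(r,im[r,248:268].mean(1).astype(int),im0[r,248:268].mean(1).astype(int))
E
```

```text
{'clock': 6.15, 'qpos': [0.1398, 0.5955, 1.6584, -0.0001, 0.8877, -1.3849], 'qvel': [-0.0008, 0.0002, 0.0, -0.0003, -0.0013, 0.002], 'effort': [0.0014, -49.6948, -18.483, -0.0167, 0.0875, 0.0001], 'position': [0.533, 0.1521, 0.0393], 'ee_rot': [-3.1415, 0.0, 3.0956], 'force': [-0.2595, 0.6375, -0.0568], 'torque': [0.1072, -0.1623, 0.0147], 'finger_force': 0.0, 'opening': 0.0002}
[[267.4, 292.0], [267.1, 286.9], [251.5, 291.5], [251.1, 286.5], [235.8, 291.1], [235.2, 286.0]]
side bar [[266.0, 282.5], [265.5, 273.2], [265.6, 285.3], [265.1, 276.0], [249.3, 282.1], [248.5, 272.7], [248.9, 284.8], [248.1, 275.5]]
278 [207 205 205 208 213 214 214 214 214 215 214 212 198 181 202 213 198 146
  99 102] [93 61 39 36 35 35 35 35 35 34 35 35 34 36 36 34 35 44 71 97]
279 [174 166 163 170 185 189 190 190 192 192 193 191 182 169 188 195 180 132
  94 102] [94 64 40 34 36 36 35 35 35 35 36 35 35 35 34 34 35 45 71 97]
280 [124 102  91  94 105 108 108 112 117 119 119 119 118 121 133 136 125  93
  84 102] [94 63 40 35 35 35 36 35 34 35 35 35 35 34 35 34 36 46 72 97]
281 [100  69  47  42  44  44  44  46
[... 411 characters left out ...]
41  44  60
  86 101]
284 [107 101  95  96  95  88  81  79  77  72  70  70  70  71  71  71  73  82
 101 108] [103  97  91  91  90  84  78  75  74  68  67  68  67  67  68  68  68  78
  97 104]
285 [110 113 120 127 124 110 104 102 102 101 101 101 101 104 110 111 106 104
 108 109] [105 108 115 122 118 106 100  98  98  97  97  97  97  99 105 107 101 100
 103 104]
286 [110 117 131 141 137 119 110 109 108 109 108 109 110 117 132 133 122 111
 110 109] [105 112 126 134 131 114 105 104 105 104 104 105 105 112 126 128 116 106
 104 104]
287 [110 113 122 131 128 116 110 109 109 109 109 109 110 119 137 137 123 111
 109 108] [105 108 117 125 122 110 105 104 104 104 105 104 105 115 131 131 118 106
 105 105]
```

Call:
{"fn": "step_arm", "kwargs": {"series": [[40,0,0,0,0,0,0],[40,0,0,0,0,0,0],[40,0,0,0,0,0,0],[40,0,0,0,0,0,0],[40,0,0,0,0,0,0],[40,0,0,0.08,0,0,0],[40,0,0,0.08,0,0,0],[40,0,0,0,0,0,0]]}}

```text
clock: 7.15
position: [0.5327, 0.1521, 0.0325]
ee_rot: [-3.141, -0.001, 3.096]
force: [-0.4, 0.1, 0.1]
opening: 0.04
finger_force: 0.0
```

Call:
{"fn": "step_arm", "kwargs": {"series": [[40,0,0,0.08,0,0,0],[40,0,0,0.08,0,0,0],[40,0,0,0,0,0,0]]}}

```text
clock: 7.52
position: [0.5328, 0.1521, 0.0262]
ee_rot: [-3.141, -0.001, 3.096]
force: [-0.8, 0.4, -0.8]
opening: 0.0399
finger_force: 0.0
```

Call:
{"fn": "step_arm", "kwargs": {"series": [[40,0,0,0.07,0,0,0],[40,0,0,0.07,0,0,0],[40,0,0,0.07,0,0,0],[40,0,0,0,0,0,0]]}}

```text
clock: 8.02
position: [0.5328, 0.1521, 0.0179]
ee_rot: [-3.141, -0.001, 3.096]
force: [-1.0, -0.3, 0.3]
opening: 0.0396
finger_force: 0.0
```

Call:
{"fn": "step_arm", "kwargs": {"series": [[40,0,0,0.06,0,0,0],[40,0,0,0.06,0,0,0],[40,0,0,0,0,0,0]]}}

```text
clock: 8.4
position: [0.5328, 0.1521, 0.0131]
ee_rot: [-3.141, -0.0, 3.096]
force: [-0.8, 0.4, -0.5]
opening: 0.0398
finger_force: 0.0
```

Call:
{"fn": "step_arm", "kwargs": {"series": [[0,0,0,0,0,0,0],[0,0,0,0,0,0,0],[0,0,0,0,0,0,0],[0,0,0,0,0,0,0],[0,0,0,0,0,0,0]]}}

```text
clock: 9.02
position: [0.533, 0.1521, 0.0134]
ee_rot: [-3.141, 0.0, 3.096]
force: [-0.2, -1.3, 1.4]
opening: 0.0097
finger_force: 30.0
```

Call:
{"fn": "step_arm", "kwargs": {"series": [[0,0,0.013,-0.15,0.287,0,0],[0,0,0.013,-0.15,0.287,0,0],[0,0,0.013,-0.15,0.287,0,0],[0,0,0,0,0,0,0]]}}

```text
clock: 9.52
position: [0.5331, 0.1555, 0.0312]
ee_rot: [-2.992, 0.0, 3.097]
force: [0.7, 0.3, -3.0]
opening: 0.0096
finger_force: 30.0
```

Call:
{"fn": "step_arm", "kwargs": {"series": [[0,0,0.013,-0.15,0.287,0,0],[0,0,0.013,-0.15,0.287,0,0],[0,0,0.013,-0.15,0.287,0,0],[0,0,0.013,-0.15,0.287,0,0],[0,0,0,0,0,0,0],[0,0,0,0,0,0,0]]}}

```text
clock: 10.28
position: [0.5331, 0.1616, 0.0536]
ee_rot: [-2.792, -0.001, 3.095]
force: [-0.8, -0.4, -2.2]
opening: 0.0099
finger_force: 30.0
```

Call:
{"fn": "step_arm", "kwargs": {"series": [[0,0,-0.25,-0.02,0,0,0],[0,0,-0.35,0,0,0,0],[0,0,-0.35,0,0,0,0],[0,0,-0.35,0,0,0,0],[0,0,-0.35,0,0,0,0],[0,0,-0.35,0,0,0,0],[0,0,0,0,0,0,0]]}}

```text
clock: 11.15
position: [0.5302, 0.0862, 0.0829]
ee_rot: [-2.791, 0.001, 3.094]
force: [1.4, -0.5, -1.7]
opening: 0.0098
finger_force: 30.0
```

```bash
python3 - <<'E'
from h import *
from plant import monitor
s=monitor.read_state(); print(s["position"],s["ee_rot"],s["force"],s["opening"],s["qpos"])
e=s["ee_rot"];p=s["position"]
print("up"); plan(p,e,p+[0,0,.09],[-np.pi,0,e[2]],4,0)
print("go"); plan(p+[0,0,.09],[-np.pi,0,e[2]],[.5069,-.1585,.16],[np.pi,0,1.304],14,0)
E
```

```text
[0.53015665 0.08623412 0.08288293] [-2.79100416e+00  7.38108193e-04  3.09429178e+00] [ 1.43456909 -0.50904018 -1.69170021] 0.009767284242436605 [ 0.22076602  0.5866643   1.59031188 -0.38265457  1.09182801 -1.102833  ]
up
[0, np.float64(-0.0), np.float64(-0.193), np.float64(-0.528), np.float64(-0.502), np.float64(0.001), np.float64(-0.0)],
[0, np.float64(-0.0), np.float64(-0.146), np.float64(-0.543), np.float64(-0.502), np.float64(0.001), np.float64(-0.0)],
[0, np.float64(-0.0), np.float64(-0.098), np.float64(-0.554), np.float64(-0.502), np.float64(0.001), np.float64(-0.0)],
[0, np.float64(-0.0), np.float64(-0.049), np.float64(-0.56), np.float64(-0.502), np.float64(0.001), np.float64(-0.0)],
go
[0, np.float64(0.021), np.float64(-0.439), np.float64(0.023), np.float64(-0.0), np.float64(-0.0), np.float64(0.733)],
[0, np.float64(-0.035), np.float64(-0.438), np.float64(0.023), np.float64(-0.0), np.float64(-0.0), np.float64(0.733)],
[0, np.float64(-0.091), np.float64(-0.43), np.float64(0.023), np.float64(-0.0), np.float64(-0.0), np.float64(0.733)],
[0, np.float64(-0.145), np.float64(-0.414)
[... 563 characters left out ...]
64(-0.363), np.float64(-0.246), np.float64(0.023), np.float64(-0.0), np.float64(-0.0), np.float64(0.733)],
[0, np.float64(-0.392), np.float64(-0.198), np.float64(0.023), np.float64(-0.0), np.float64(-0.0), np.float64(0.733)],
[0, np.float64(-0.414), np.float64(-0.146), np.float64(0.023), np.float64(-0.0), np.float64(-0.0), np.float64(0.733)],
[0, np.float64(-0.429), np.float64(-0.092), np.float64(0.023), np.float64(-0.0), np.float64(-0.0), np.float64(0.733)],
[0, np.float64(-0.437), np.float64(-0.037), np.float64(0.023), np.float64(-0.0), np.float64(-0.0), np.float64(0.733)],
[0, np.float64(-0.439), np.float64(0.019), np.float64(0.023), np.float64(-0.0), np.float64(-0.0), np.float64(0.733)],
```

Call:
{"fn": "step_arm", "kwargs": {"series": [[0,0,-0.193,-0.528,-0.5,0,0],[0,0,-0.146,-0.543,-0.5,0,0],[0,0,-0.098,-0.554,-0.5,0,0],[0,0,-0.05,-0.56,-0.508,0,0],[0,0.02,-0.44,0.023,0,0,0.733],[0,-0.035,-0.438,0.023,0,0,0.733],[0,-0.09,-0.43,0.023,0,0,0.733],[0,-0.145,-0.414,0.023,0,0,0.733],[0,-0.196,-0.393,0.023,0,0,0.733],[0,-0.245,-0.364,0.023,0,0,0.733],[0,-0.29,-0.33,0.023,0,0,0.733],[0,-0.33,-0.29,0.023,0,0,0.733],[0,-0.363,-0.246,0.023,0,0,0.733],[0,-0.392,-0.198,0.023,0,0,0.733],[0,-0.414,-0.146,0.023,0,0,0.733],[0,-0.43,-0.092,0.023,0,0,0.733],[0,-0.437,-0.037,0.023,0,0,0.733],[0,-0.44,0.02,0.023,0,0,0.733],[0,0,0,0,0,0,0],[0,0,0,0,0,0,0]]}}

```text
clock: 13.65
position: [0.507, -0.1569, 0.1594]
ee_rot: [-3.141, -0.0, 1.307]
force: [-0.3, -0.6, -2.0]
opening: 0.0096
finger_force: 30.0
```

```bash
python3 - <<'E'
from h import *
from plant import monitor
s=monitor.read_state(); print(s["clock"],s["position"],s["ee_rot"],s["force"],s["opening"],s["qpos"])
snap("wrist",(150,90,420,290),2.95,"w5")
E
```

```text
13.65 [ 0.50698628 -0.15693988  0.15937426] [-3.14109018e+00 -1.80983914e-04  1.30725534e+00] [-0.31969569 -0.64079014 -1.98574512] 0.009564843638101556 [-4.44710529e-01  4.06772478e-01  1.59687936e+00  9.63509774e-05
  1.13846768e+00 -1.81209977e-01]
```

View pics/w5.png

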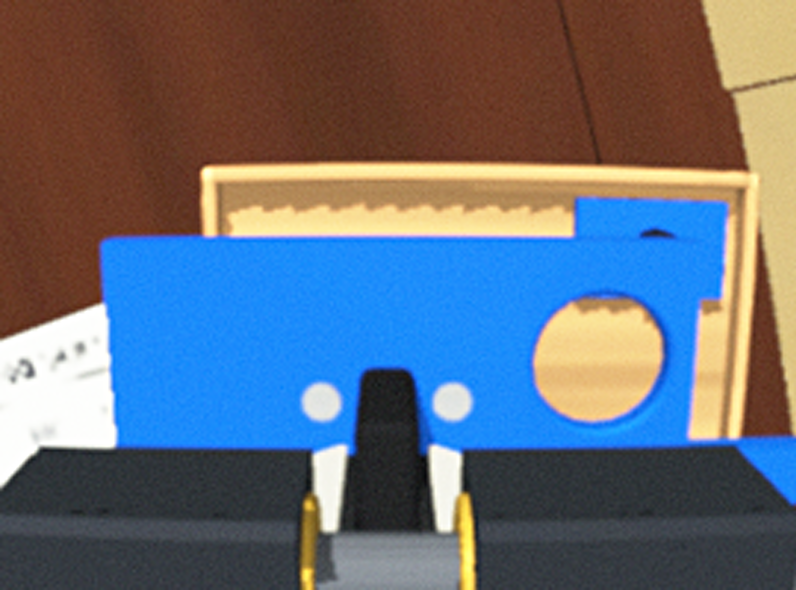

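```bash
python3 - <<'E'
from h import *
from plant import monitor
k=pickle.load(open("w5.pkl","rb"))
s=monitor.read_state(); zo=s["position"][2]-.0074
U=lambda a:un(a,2.95,(150,90))
P=np.array([[-85,45,6],[25,5,6],[25,45,6],[-85,5,6],[-33,22,40]])/1e3+[0,0,zo]
t,r=fit(k,P[[0,1,2,4]],U([(102,240),(691,439),(698,240),(387,369)]),[.54,-.16,-.26],projf);print("template",t,r)
T=np.array([[-94,54,15],[94,54,15],[89,49,15]])/1e3
T3,r=fit(k,T,U([(202,165),(758,174),(738,188)]),[.54,-.16,-.26],projf);print("tray",T3,r)
g=projf(k,np.r_[pose([.5387,-.1672,-.267],T),pose([.5397,-.1667,-.263],T)]);print(((g-[150,90]+.5)*2.95-.5).round().tolist())
c=pose([*s["position"][:2],s["ee_rot"][2]-np.pi/2],[[.033,0,0]])[0];print("template from TCP",c,s["ee_rot"][2]-np.pi/2)
E
```

```text
template [ 0.54035972 -0.1603293  -0.26812543] [[-0.  -6.1]
 [-1.4 -2. ]
 [ 1.7 -4.8]
 [-0.3 10.5]]
tray [ 0.5377265  -0.16579278 -0.26673525] [[-1.3 -0. ]
 [-0.3  0.1]
 [ 1.7  0. ]]
[[202.0, 168.0], [761.0, 178.0], [746.0, 192.0], [204.0, 167.0], [762.0, 175.0], [748.0, 188.0]]
template from TCP [ 0.53891121 -0.16543752  0.        ] -0.2635239019255755
```

```bash
python3 - <<'E'
from h import *
from plant import monitor
k=pickle.load(open("w5.pkl","rb"))
s=monitor.read_state()
U=lambda a:un(a,2.95,(150,90))
for dz in(.0074,.003,.012):
    P=np.array([[-85,45,6],[25,5,6],[25,45,6],[-33,22,6]])/1e3+[0,0,s["position"][2]-dz]
    t,r=fit(k,P,U([(102,240),(691,439),(698,240),(387,369)]),[.54,-.16,-.26],projf);print("template",dz,t,r.tolist())
# w2 template re-fit with bar at plate level
k=pickle.load(open("w2.pkl","rb"));U=lambda a:un(a,2.95,(180,100))
P=np.array([[-85,45,12],[-85,-45,12],[25,5,12],[25,45,12],[-33,22,12]])/1e3
print(fit(k,P,U([(164,147),(174,385),(465,252),(465,147),(308,211)]),[.53,.18,1.524],projf))
E
```

```text
template 0.0074 [ 0.5401968  -0.16299304 -0.25039963] [[-0.1, 1.5], [-1.0, 1.6], [1.1, -0.8], [0.1, -2.2]]
template 0.003 [ 0.54009924 -0.16205611 -0.25049179] [[-3.2, 1.0], [0.8, 2.8], [3.2, -1.4], [-0.5, -1.7]]
template 0.012 [ 0.54029902 -0.16397543 -0.25029156] [[2.9, 2.0], [-2.9, 0.5], [-1.0, -0.2], [0.7, -2.7]]
(array([0.53365301, 0.18579805, 1.53291678]), array([[-0.2,  0.4],
       [-0.3,  0.3],
       [-0. ,  0.6],
       [ 0.6, -0.5],
       [-0.1, -0.8]]))
```

Call:
{"fn": "step_arm", "kwargs": {"series": [[0,-0.064,-0.027,0.45,0,0,0.034],[0,0,0,0.5,0,0,0],[0,0,0,0.5,0,0,0],[0,0,0,0.5,0,0,0],[0,0,0,0.5,0,0,0],[0,0,0,0.4,0,0,0],[0,0,0,0.3,0,0,0],[0,0,0,0,0,0,0],[0,0,0,0,0,0,0]]}}

```text
clock: 14.82
position: [0.5058, -0.16, 0.034]
ee_rot: [3.141, 0.0, 1.299]
force: [-0.1, -0.3, -1.7]
opening: 0.0094
finger_force: 30.0
```

```bash
python3 - <<'E'
from h import *
import cv2
from plant import monitor
s=monitor.read_state(); print(s["clock"],s["position"],s["ee_rot"],s["force"],s["opening"])
snap("wrist",(150,90,420,240),2.95,"w6"); snap("side",(222,190,302,232),5,"s6")
a=cv2.imread("pics/w6.png");b=cv2.imread("pics/s6.png")
a=cv2.resize(a,(640,356),interpolation=cv2.INTER_AREA); o=np.zeros((600,800,3),np.uint8)
o[:356,:640]=a;o[372:372+b.shape[0],:b.shape[1]]=b;cv2.imwrite("pics/c6.png",o);print(a.shape,b.shape)
E
```

```text
14.825 [ 0.50575654 -0.16003316  0.03402073] [3.14052252e+00 4.23273471e-04 1.29887533e+00] [-0.12391187 -0.33941551 -1.69910852] 0.009398896546140886
(356, 640, 3) (210, 400, 3)
```

View pics/c6.png

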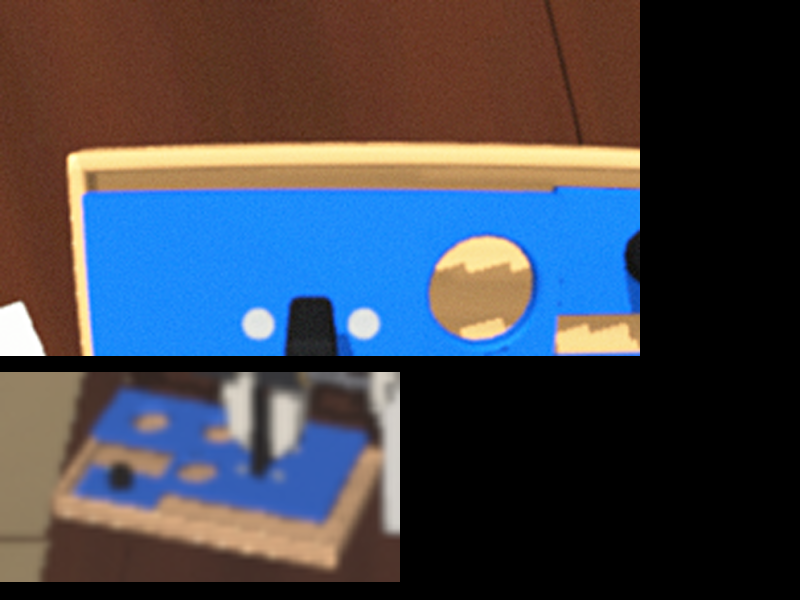

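```bash
python3 - <<'E'
from h import *
import cv2
from plant import monitor
s=monitor.read_state(); zo=s["position"][2]-.0074
k=pickle.load(open("w6.pkl","rb")); sc=640/796.5*2.95
U=lambda a:un(a,sc,(150,90))
im=cv2.imread("pics/w6_full.png").astype(int)
T=np.array([[-94,54,15],[94,54,15],[94,0,15]])/1e3
print(projf(k,pose([.538,-.1665,-.266],T)).round(1).tolist())
for r in (152,156,160,165,170,180,190,200): 
    row=im[r,430:480]; m=(row[:,2]>180)&(row[:,1]>140)&(row[:,0]<200); print(r,np.where(m)[0]+430)
for c in (200,300,400,430,440,445,450):
    col=im[130:180,c]; m=(col[:,2]>170)&(col[:,1]>130); print(c,np.where(m)[0][:3]+130)
P=np.array([[-85,45,6],[25,5,6],[25,45,6]])/1e3+[0,0,zo]
print("tmpl w",fit(k,P,U([(83,193),(556,354),(556,189)]),[.54,-.16,-.26],projf))
ks=C["side"];V=lambda a:un(a,5,(222,190))
P=np.array([[-85,45,6],[-85,-45,6],[85,-45,6],[25,45,6]])/1e3+[0,0,zo]
print("tmpl s",fit(ks,P,V([(323,149),(370,60),(122,16),(160,125)]),[.54,-.16,-.26]))
T=np.array([[94,54,15],[-94,54,15],[-94,54,0],[-94,-54,15]])/1e3
print("tray s",fit(ks,T,V([(57,128),(335,175),(330,196),(382,78)]),[.54,-.16,-.26]))
E
```

```text
[[176.7, 153.6], [474.6, 157.1], [465.7, 236.1]]
152 [468 469 470 471 472 473 474 475 476 477 478 479]
156 [430 431 432 433 434 435 436 437 438 439 440 441 442 443 444 445 446 447
 448 449 450 451 452 453 454 455 456 457 458 459 460 461 462 463 464 465
 466 467 468 469 470 471 472 473 474 475 476 477 478 479]
160 [430 431 432 433 434 435 436 437 438 439 440 441 442 443 444 445 446 447
 448 449 450 451 452 453 454 455 456 457 458 459 460 461 462 463 464 465
 466 467 468 469 470 471 472 473 474 475 476 477 478 479]
165 [430 431 432 433 434 435 436 437 438 439 440 441 442 443 444 445 446 447
 448 449 450 451 452 453 454 455 456 457 458 459 460 469 470 471 472 473
 474 475 476 477 478 479]
170 [458 459 460 461 468 469 470 471 472 473 474 475 476 477 478 479]
180 [459 460 461 467 468 469 470 471 472 473 474 475 476 477 478 479]
190 [458 459 460 466 467 468 469 470 471 472 473 474 475 476 477 478 479]
200 [458 459 465 466 467 468 469 470 471 474 475 476 477 478 479]
200 [152 153 154]
300 [150 151 152]
400 [152 153 154]
430 [153 154 155]
440 [154 155 156]
445 [154 155 156]
450 [154 155 156]
tmpl w (array([ 0.53892103, -0.16572905, -0.25683424]), array([[-1.2,  0.6],
       [-1.6, -0.1],
       [ 2.7, -0.5]]))
tmpl s (array([ 0.53695321, -0.16470576, -0.26007646]), array([[ 0.7, -0.3],
       [-0.2,  1. ],
       [-0.1,  1.1],
       [-0.5, -1.8]]))
tray s (array([ 0.53873053, -0.16891858, -0.25127595]), array([[-1.4, -0.7],
       [ 0. ,  0.4],
       [ 1. ,  0.1],
       [ 0.3, -0.1]]))
```

```bash
python3 - <<'E'
from h import *
k=pickle.load(open("w6.pkl","rb"))
obs=[(200,151.6),(300,149.6),(400,151.6),(440,153.6)]
t=np.linspace(-.094,.094,80)
def f(x):
    g=projf(k,pose(x,np.c_[t,0*t+.054,0*t+.015])); h=projf(k,pose(x,np.c_[0*t+.094,-t*.5,0*t+.015])); l=projf(k,pose(x,[[-.094,.054,.015]]))
    o=np.argsort(h[:,1])
    return np.r_[[np.interp(c,g[:,0],g[:,1])-r for c,r in obs],np.interp(200,h[o,1],h[o,0])-471.7,l[0]-[178.3,154.5]]
r=least_squares(f,[.538,-.1665,-.266],x_scale=[.1,.1,1]);print("tray",r.x,r.fun.round(1))
def rel(t,T):
    d=pose([0,0,-T[2]],[[t[0]-T[0],t[1]-T[1],0]])[0]; return d[:2].round(4),round(t[2]-T[2],4)
print(rel([.5389,-.1657,-.2568],r.x),rel([.53695,-.1647,-.260],[.5387,-.1689,-.2513]),rel([.53695,-.1647,-.260],[.5375,-.1682,-.265]))
E
```

```text
tray [ 0.53933488 -0.16625287 -0.25993427] [ 0.8  0.5 -0.  -0.3  0.2 -0.2 -1. ]
(array([-0.0006,  0.0004]), np.float64(0.0031)) (array([-0.0027,  0.0036]), -0.0087) (array([-0.0014,  0.0032]), 0.005)
```

Call:
{"fn": "step_arm", "kwargs": {"series": [[0,-0.03,0.025,0.1,0,0,0],[0,0,0,0.1,0,0,0],[0,0,0,0.08,0,0,0],[0,0,0,0.08,0,0,0],[0,0,0,0.06,0,0,0],[0,0,0,0,0,0,0]]}}

```text
clock: 15.68
position: [0.5058, -0.1613, 0.0165]
ee_rot: [-3.141, 0.0, 1.299]
force: [0.4, -0.4, -2.9]
opening: 0.0096
finger_force: 30.0
```

Call:
{"fn": "step_arm", "kwargs": {"series": [[0,0,0,0.04,0,0,0],[0,0,0,0.04,0,0,0],[0,0,0,0.02,0,0,0],[0,0,0,0,0,0,0]]}}

```text
clock: 16.18
position: [0.5059, -0.1613, 0.0126]
ee_rot: [-3.142, 0.0, 1.299]
force: [0.6, 1.1, -2.7]
opening: 0.0096
finger_force: 30.0
```

Call:
{"fn": "step_arm", "kwargs": {"series": [[0,0,0,0.02,0,0,0],[0,0,0,0.015,0,0,0],[0,0,0,0,0,0,0],[0,0,0,0,0,0,0]]}}

```text
clock: 16.68
position: [0.506, -0.1614, 0.0124]
ee_rot: [3.141, 0.0, 1.299]
force: [-2.9, 0.8, 8.1]
opening: 0.0099
finger_force: 30.0
```

Call:
{"fn": "step_arm", "kwargs": {"series": [[14,0,0,-0.015,0,0,0],[20,0,0,0,0,0,0],[30,0,0,0,0,0,0],[30,0,0,0,0,0,0],[30,0,0,0,0,0,0],[30,0,0,-0.2,0,0,0],[30,0,0,-0.5,0,0,0],[30,0,0,-0.8,0,0,0],[30,0,0,-0.8,0,0,0],[30,0,0,-0.8,0,0,0],[30,0,0,-0.8,0,0,0],[30,0,0,0,0,0,0],[30,0,0,0,0,0,0]]}}

```text
clock: 18.3
position: [0.5055, -0.1611, 0.1676]
ee_rot: [-3.141, 0.0, 1.299]
force: [0.7, -0.1, -0.7]
opening: 0.0299
finger_force: 0.0
```

```bash
python3 - <<'E'
from h import *
import cv2
from plant import monitor
s=monitor.read_state(); print(s["clock"],s["position"],s["force"],s["opening"])
k=snap("wrist",(150,90,420,240),2.95,"w7")
im=cv2.imread("pics/w7_full.png")
hsv=cv2.cvtColor(im,cv2.COLOR_BGR2HSV); m=((hsv[...,0]>95)&(hsv[...,0]<125)&(hsv[...,1]>150)&(hsv[...,2]>120)).astype(np.uint8)
# blue region corners
n,l,st,ce=cv2.connectedComponentsWithStats(m); print([(st[i].tolist()) for i in range(1,n) if st[i,4]>150])
big=1+np.argmax(st[1:,4]); c=max(cv2.findContours((l==big).astype(np.uint8),0,1)[0],key=cv2.contourArea)
print(cv2.approxPolyDP(c,3,True)[:,0].tolist())
T0=[.5392,-.1667,-.262]
P=np.array([[-85,45,6],[25,45,6],[25,5,6],[85,5,6],[-85,-45,6]])/1e3+[0,0,.005]
S=np.array([[30,44,6],[84,44,6],[84,10,6],[30,10,6]])/1e3+[0,0,.005]
T=np.array([[-94,54,15],[94,54,15]])/1e3
for q in(P,S,T): print(projf(k,pose(T0,q)).round(1).tolist())
for cc in (200,250,300,350,380):
    col=im[100:200,cc].astype(int); w=np.where((col[:,2]>170)&(col[:,1]>130))[0]; print(cc,w[:1]+100,np.where(m[:,cc])[0][:1])
for r in(155,165,175,185):
    row=im[r].astype(int); w=np.where((row[180:,2]>170)&(row[180:,1]>130))[0]+180; b=np.where(m[r])[0]; print(r,w[:3],b[:1],b[-1:])
E
```

```text
18.3 [ 0.50554017 -0.16107838  0.16760774] [ 0.70195493 -0.13296078 -0.72085423] 0.029865133348905566
[[230, 151, 163, 86, 9510], [343, 152, 51, 33, 1374]]
[[230, 152], [233, 236], [389, 234], [392, 192], [338, 190], [338, 152]]
[[229.4, 150.6], [339.0, 149.7], [338.2, 188.7], [393.4, 188.9], [233.1, 236.0]]
[[343.9, 150.7], [394.2, 152.0], [392.8, 184.2], [343.2, 183.9]]
[[219.6, 142.2], [404.8, 143.0]]
200 [183] []
250 [141] [151]
300 [140] [151]
350 [141] [152]
380 [142] [152]
155 [220 221 222] [230] [393]
165 [220 221 222] [231] [392]
175 [221 222 223] [231] [392]
185 [194 195 196] [231] [338]
```

```bash
python3 -c "
from plant import robot; print(robot.close_job())"
```

```text
the job is handed in; nothing more can be done
None
```

I tipped the template up with its narrow end still under the ledge, drew it out and set it down flat, grip bar up, in the kit tray. The last wrist picture puts it about 1–2 mm off centre, with the small template still in its corner, and the job is handed in (about 18 s of the 45 s used; no verdict came back).

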